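# Hang the gouge tote on the hook carriage and park it

## Task

Put the wooden tote of gouges away: hang it by its round handle bar on both prongs of the carriage's hook and let go, then push the carriage along its track until it is fully home against the green stop, with the tote still hanging. Push the carriage at the red mark in the middle of its rear board, because it jams when pushed off-centre. Keep the tote upright all the way, and leave the glue bottle, the amber jar, the wooden plane and the sanding block where they stand.

Things in the scene. Friction and masses are not known exactly. Their poses are not given: they have to be found in the camera images.
- tote: Open wooden tool tote, 70 (its x) x 160 mm (its y), 0.35 to 0.6 kg, same either way round; stands on the cork mat. Side walls and the gouges fixed inside end 40 mm above its underside; end boards, 8 mm thick, 70 mm wide narrowing to 36 mm above 61 mm, reach 128 mm. A dark handle bar joins them along y. Origin: centre of the underside, z up
- tote_bar (a point): Middle of the tote's round handle bar, on its axis, 115 mm above the tote's underside; the bar is 16 mm thick, 144 mm long between the end boards, along the tote's y; nothing is in the 67 mm below it; axes as the tote's
- mat: Fixed cork mat, 340 (x) x 250 x 3 mm; the tote stands on it; origin under its centre
- track: Fixed wooden track on the bench, x along the slide towards the green stop (away from the robot), y across, z up; origin on the bench. Floor 12 mm thick from x = -175 to +115 mm, 182 mm wide; side rails with inner faces at y = +-77 mm and stop with its face at x = +95 mm, all 40 mm high above the bench. Open at the rear (-x)
- track_home (a point): Where the carriage's origin lies when it is fully home against the stop: 30 mm along the track's x from the track's origin, 12 mm above the bench; axes as the track's
- carriage: Loose wooden carriage in the track, 0.5 to 0.7 kg, x along the slide as the track's, z up; origin on its underside, on the centre line. Base 134 mm wide, 18 mm thick, x = -105 to +65 mm. Its rubber guide shoes have 2 mm play to each rail and rub hard: pushed over about 20 mm off-centre it binds and jams. Starts 60 to 90 mm short of home; sliding takes 6 to 11 N
- saddle (a point): Where the middle of the tote's bar lies when hung: carriage x = 22, y = 0, z = 168 mm, axes as the carriage's. The hook is two 10 mm steel bars at y = +-38 mm (66 mm free between them for fingers): uprights at carriage x = -35 mm, prongs from there to +x, lowest at the saddle. The bar hangs across both prongs, along the carriage's y
- prong_tips (a point): Midway between the two upturned prong ends: carriage x = 48, y = 0, z = 178 mm (their highest level; they reach x = 53 mm). The tote comes in level from beyond them (+x), its bar above the tips and its side walls below the prongs (undersides 150 mm above the carriage's underside), then is lowered into the saddle
- push_mark (a point): Red mark in the middle of the rear face of the carriage's push board: carriage x = -105, y = 0, z = 36 mm. The board is 132 mm wide, 12 mm thick, its top 60 mm above the carriage's underside. Push here, along the track's +x
- bottle: Bystander: yellow glue bottle with red cap, upright, 58 mm across, 150 mm tall; origin in its base
- jar: Bystander: amber jar with steel cap, 72 mm across, 95 mm tall; origin in its base
- plane: Bystander: small wooden hand plane, 150 (x) x 50 x about 105 mm tall; origin in its base
- sander: Bystander: wooden sanding block on the mat beyond the tote, 60 (x) x 110 (y) x 38 mm; origin in its base
Mind the look-alikes: they are no part of the job. What is shaped like the carriage but purple or turquoise is not meant. What is shaped like the tote but yellow is not meant.

How it is judged:
On the way, in this order (a step that is already met when the one before it is completed fails the run):
1. the tote hangs by its bar on the hook and is let go, the carriage not yet home (x of tote_bar in the frame of carriage between -0.012 and 0.042 m and y of tote_bar in the frame of carriage between -0.025 and 0.025 m and z of tote_bar in the frame of carriage between 0.16 and 0.18 m and angle between tote's own z axis and vertical below 0.2 rad and contact force between tote and carriage above 1.5 N and contact force between tote and track below 0.05 N and contact force between the fingers and tote below 0.05 N and x of carriage in the frame of track below 0.015 m), for 0.3 s.
2. the carriage is fully home with the tote still hanging (x of tote_bar in the frame of carriage between -0.012 and 0.042 m and y of tote_bar in the frame of carriage between -0.025 and 0.025 m and z of tote_bar in the frame of carriage between 0.16 and 0.18 m and angle between tote's own z axis and vertical below 0.2 rad and contact force between tote and carriage above 1.5 N and contact force between tote and track below 0.05 N and contact force between the fingers and tote below 0.05 N and x of carriage in the frame of track above 0.024 m and z of carriage in the frame of track below 0.016 m), for 0.2 s.
At the end, for the whole second after the job is handed in: The tote hangs let go on both prongs, level within 0.2 rad, the bar's middle within 25 mm sideways and 20 mm forward (34 mm back) of the saddle, at its height (within 8 mm down, 12 mm up), touching only the carriage; the carriage stands in its track within 6 mm of fully home; both are at rest (all of step 2 and linear speed of tote below 0.03 m/s and linear speed of carriage below 0.01 m/s).
It fails at once if the glue bottle is moved more than 15 mm (distance of bottle from where it was at the start of the episode above 0.015 m).
It fails at once if the amber jar is moved more than 15 mm (distance of jar from where it was at the start of the episode above 0.015 m).
It fails at once if the wooden plane is moved more than 15 mm (distance of plane from where it was at the start of the episode above 0.015 m).
It fails at once if the sanding block is moved more than 15 mm (distance of sander from where it was at the start of the episode above 0.015 m).
It fails at once if the tote is tipped more than 0.7 rad (angle between tote's own z axis and vertical above 0.7 rad).
It also fails if it takes over 69 s, if anything falls off the work surface, if the arm or the gripper's body presses on something with over 40 N, if the wrist force passes 120 N, or if a joint passes its speed limit or range.

## Robot

A 6-joint arm with a two-finger parallel gripper is mounted at the origin on the work surface. World frame = base frame: x ahead of the robot, y to its left, z up, the work surface at z = 0. Lengths are in m, angles in rad, forces in N, time in s.
With the tool pointing down it reaches from about 0.275 to 0.825 m from the base axis. Payload 4.9 kg.
Tool frame: the origin (TCP) lies midway between the tips of the shut fingers; the grasp point (between the pads) lies 19 mm behind it (grip_point_offset is the distance from the TCP to the grasp point, in m); z points along the fingers, x is the direction in which the jaws open and shut, and the axes are right-handed (so a half turn about z gives the same grasp; the last joint's range is limited). The gripper opens to 85 mm and grips with 20 to 120 N. Pads are 22 mm wide; open, the fingers measure 114 mm over their backs; the gripper's body (76 mm by 85 mm) begins 54 mm behind the grasp point. The pads swing forward as they close: fully open they stand 13 mm farther back than shut.
Start: joints at [0.995, 0.326, -0.193, 1.052, 0, 1.437], TCP at [0.235, 0.497, 0.231] pointing down, gripper open.
Joint ranges: [-2.65, 2.65], [-0.97, 1.79], [-1.3, 1.35], [-1.93, 2.1], [-1.47, 1.37], [-3.14, 3.14]. Speed limits (rad/s): [2.57, 2.57, 3.14, 3.14, 3.14, 3.14].

## Interface

Orientations are given as a rotation vector (axis times angle).
In Python, from cell import * gives the robot as it stands. Calls block until the motion is done:
- movep(position, orientation): joint-space move of the TCP to a pose.
- move_l(position, velocity=0.15, rot=None, until_force=None): straight line of the TCP; rot=None keeps the orientation; velocity is the mean speed in m/s. With until_force (N) it stops when the force on the tool has changed by that much, and returns True; else False.
- set_joints(angles): joint-space move.
- let_go() and grab(newtons=None): open the fingers fully, or close them until they stop; newtons is the grip in N (None keeps the last).
- sleep(seconds).
- ik(position, orientation): joint angles nearest the present ones, or None.
- get_state(): the state.
- grab_frame(name): name is "side" or "top"; returns a dict with "img" (384x512x3 uint8, red, green, blue), "fx", "fy", "cx", "cy" (pixels), "cam_to_world" (4x4, takes a point from camera to world coordinates). Camera axes: x right, y down, z forward; pixel columns grow to the right and rows downward; lengths in m; the calibration is good to about 2 mm. A picture is of the moment at which its call begins. There is no depth.
A pose or a line that the arm cannot do raises MotionError and nothing moves.
- sign_off(): hands the job in, once; it reports no verdict.
Trained networks look in the newest picture that a camera, given by its name, has taken for a name from the list of things; names that differ only in an ending like _2 or _b are one class to them, and where a whole thing is asked for, a point or a joint stands for the part that bears it (a point fixed in the world has none). Each returns a list of dicts, best first, with "score" (0 to 1); they miss things now and then, are a little off and sometimes report something else, mostly with a low value. They report only what shows in the picture. A call takes as long as a camera call. They do not tell look-alikes from the thing itself.
- spot_in(camera, name): "centre" ([column, row] in pixels, amid what is visible of it).
- silhouettes(camera, name): "mask" (384x512 bool, what is visible of it) and "centre" ([column, row] in pixels, amid what is visible of it).
- tip_of(camera, name): "centre" ([column, row] in pixels: a listed point, or the origin of a listed thing).
The state is a dict: "clock": time; "q": joint angles; "joint_velocities": joint speeds; "tau": joint torques, N m; "position": TCP position; "eef_rot": TCP orientation; "contact_force": force on the tool from outside, world axes, zero at the start; "wrist_torque": the same for the moment, N m; "finger_gap": opening from 0.0 (shut) to 1.0 (fully open).
Only numpy, scipy, OpenCV 4.12 (cv2) and the standard library are available. Lean on these libraries where they do the work, as an engineer would, in place of code of your own. Each camera call takes 0.05 s, during which the arm holds its last target.

## Working session

There is one attempt and no reset: what is moved stays moved. The work goes in short steps, each a Python script; the robot and the scene stay as the last script left them, time stands still between calls to the robot, and variables do not carry over. Pictures are saved under pics/ and viewed, and the job is handed in when it is done.

```bash
ls; mkdir -p pics
python3 - <<'E'
from cell import *
import cv2
for n in ("side","top"):
    f=grab_frame(n); cv2.imwrite(f"pics/{n}0.png",f["img"][:,:,::-1]); print(n,f["fx"],f["fy"],f["cx"],f["cy"]); print(f["cam_to_world"])
    for o in ("tote","tote_bar","carriage","saddle","prong_tips","push_mark","track","track_home","bottle","jar","plane","sander"):
        print(o,[(round(d["score"],2),[round(float(v)) for v in d["centre"]]) for d in tip_of(n,o)][:4])
print(get_state())
E
```

```text
pics
side 394.0404532476669 394.0404532476669 253.87889849481886 186.6001941875271
[[ 0.84738081 -0.29357238  0.44244889 -0.0953574 ]
 [-0.53095674 -0.47717084  0.70028061 -0.98768984]
 [ 0.00554067 -0.82832557 -0.56021965  0.88704165]
 [ 0.          0.          0.          1.        ]]
tote [(0.74, [296, 243])]
tote_bar [(0.9, [297, 216]), (0.56, [384, 246])]
carriage [(0.73, [226, 267]), (0.6, [236, 176]), (0.58, [180, 165])]
saddle [(0.83, [235, 138]), (0.81, [231, 216]), (0.61, [174, 136])]
prong_tips [(0.97, [244, 135]), (0.79, [172, 131]), (0.7, [240, 212])]
push_mark [(0.72, [210, 175]), (0.64, [287, 196]), (0.59, [241, 214]), (0.58, [184, 149])]
track [(0.8, [240, 176])]
track_home [(0.62, [245, 167])]
bottle [(0.75, [240, 175]), (0.5, [244, 168])]
jar [(0.62, [290, 195])]
plane [(0.8, [238, 216])]
sander [(0.84, [333, 226])]
top 410.28019784930655 410.28019784930655 259.1056247195676 190.59083831739102
[[ 0.01052098 -0.98471562  0.17385182  0.32138674]
 [-0.99990551 -0.01189875 -0.00688458 -0.01015926]
 [ 0.00884797 -0.17376296 -0.98474776  1.30843383]
 [ 0.          0.     
[... 640 characters left out ...]
316, 139])]
{'clock': 1.3, 'q': array([ 9.94800400e-01,  3.26226926e-01, -1.92598404e-01,  1.05202023e+00,
       -2.68797717e-06,  1.43657273e+00]), 'joint_velocities': array([ 1.42775494e-05, -4.43823558e-04, -2.71746801e-04, -2.31854565e-04,
        9.81231328e-04,  1.91966176e-04]), 'tau': array([ 3.86453041e-05, -4.43332350e+01,  2.62755042e+01,  1.23054633e-03,
        2.56839603e-04,  1.67935519e-05]), 'position': array([0.23515439, 0.49720258, 0.23126677]), 'eef_rot': array([ 2.65415446e+00,  1.68075106e+00, -6.85295739e-05]), 'contact_force': array([-0.25123981,  0.54260101, -1.01876418]), 'wrist_torque': array([0.01406484, 0.00146732, 0.03274983]), 'finger_gap': 1.0014005606443552}
```

View pics/side0.png

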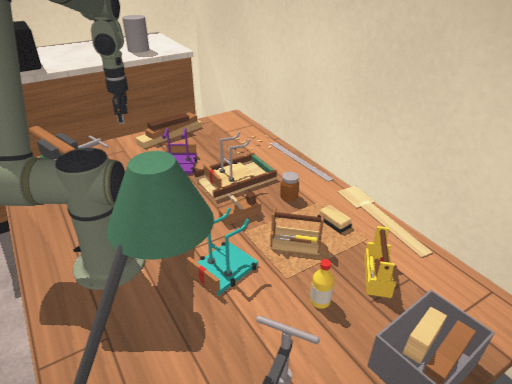

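View pics/top0.png

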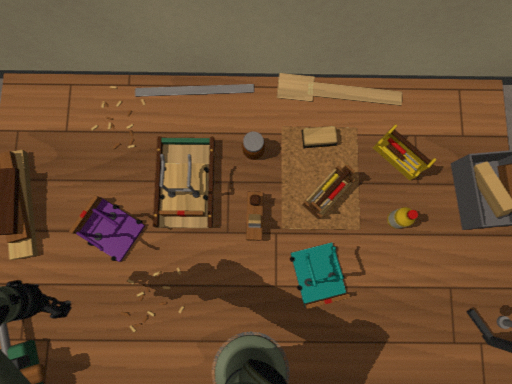

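Run:
```python
import cv2
a=cv2.imread("pics/top0.png"); cv2.imwrite("pics/topc.png",cv2.resize(a[110:310,60:440],(798,420),interpolation=cv2.INTER_CUBIC))
a=cv2.imread("pics/side0.png"); cv2.imwrite("pics/sidec.png",cv2.resize(a[90:310,130:430],(798,585),interpolation=cv2.INTER_CUBIC))
```

```text
(no output)
```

View pics/topc.png

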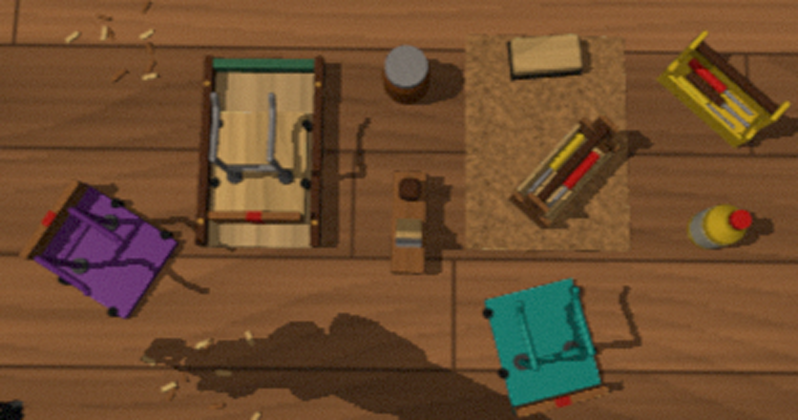

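View pics/sidec.png

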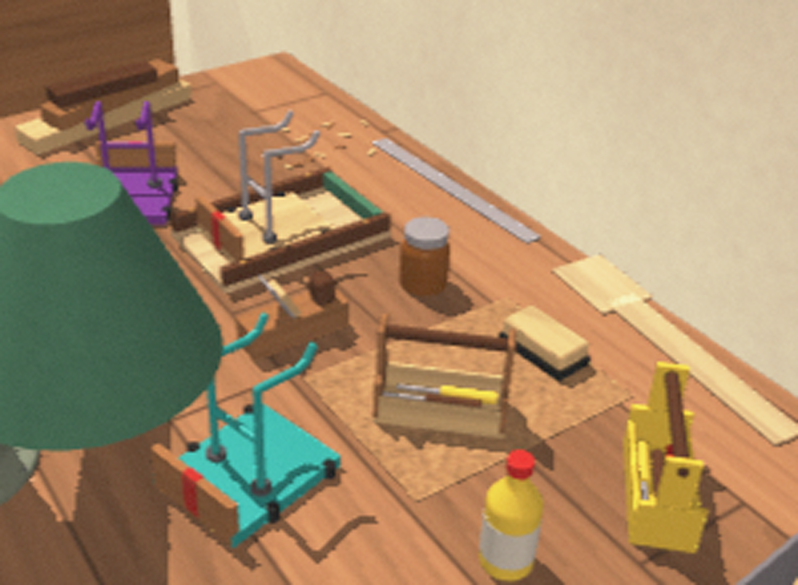

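The tote meant is the plain wooden one (top 331,188; side 297,235), because the one at top 405,152 is yellow. The carriage meant is the wooden one in the track (top 185,180; side 235,165). The other two are purple (top 110,228) and turquoise (top 318,272). The crops confirm this. Next I'll measure.

```bash
cat > h.py <<'E'
import numpy as np, cv2
from scipy.optimize import least_squares
class Cam:
    def __init__(s,f):
        s.K=np.array([[f["fx"],0,f["cx"]],[0,f["fy"],f["cy"]],[0,0,1]]); s.T=np.array(f["cam_to_world"]); s.W=np.linalg.inv(s.T)
    def proj(s,P):
        P=np.atleast_2d(P); c=P@s.W[:3,:3].T+s.W[:3,3]; u=c@s.K.T; return u[:,:2]/u[:,2:]
    def onz(s,px,z):
        d=s.T[:3,:3]@np.linalg.solve(s.K,[px[0],px[1],1]); o=s.T[:3,3]; return o+d*(z-o[2])/d[2]
def tri(c1,p1,c2,p2):
    X=cv2.triangulatePoints(c1.K@c1.W[:3],c2.K@c2.W[:3],np.array(p1,float).reshape(2,1),np.array(p2,float).reshape(2,1)).ravel()
    X=X[:3]/X[3]; r=np.r_[c1.proj(X)[0]-p1,c2.proj(X)[0]-p2]; return X,np.abs(r).max()
def Rz(a): c,s=np.cos(a),np.sin(a); return np.array([[c,-s,0],[s,c,0],[0,0,1]])
E
python3 - <<'E'
from cell import *
from h import *
fr={n:grab_frame(n) for n in("top","side")}
np.save("cams.npy",{n:{k:f[k] for k in("fx","fy","cx","cy","cam_to_world")} for n,f in fr.items()},allow_pickle=True)
t,s=Cam(fr["top"]),Cam(fr["side"])
print("base",t.proj([0,0,0]),s.proj([0,0,0]))
for n,a,b in(("bar",(331,185),(297,216)),("saddle",(178,167),(235,138)),("tips",(175,153),(244,135)),("mark",(183,217),(210,175)),("home",(187,163),(245,167)),("track",(186,178),(240,176))):
    print(n,tri(t,a,s,b))
# track corners: masks
for n in("top","side"):
    for o in("track","carriage","tote","jar","plane","bottle","sander"):
        m=silhouettes(n,o)
        for d in m[:3]:
            ys,xs=np.nonzero(d["mask"]); print(n,o,round(d["score"],2),np.round(d["centre"]),xs.min(),xs.max(),ys.min(),ys.max())
for n,r in (("top",(150,130,225,235)),("top",(290,155,370,225)),("side",(265,200,335,265)),("side",(190,125,290,205))):
    x0,y0,x1,y1=r; k=8
    cv2.imwrite(f"pics/z_{n}_{x0}.png",cv2.resize(fr[n]["img"][y0:y1,x0:x1,::-1],None,fx=k if y1-y0<80 else 5.5,fy=k if y1-y0<80 else 5.5,interpolation=cv2.INTER_CUBIC))
E
```

```text
base [[250.74492892 371.57887895]] [[110.28036317 261.98597947]]
bar (array([ 0.54943584, -0.23073327,  0.11083094]), np.float64(1.0584009203047344))
saddle (array([0.57982411, 0.21173112, 0.18580179]), np.float64(1.4305498775153467))
tips (array([0.62334694, 0.22165802, 0.18264796]), np.float64(0.6206858303667104))
mark (array([0.45814574, 0.21329938, 0.05415283]), np.float64(0.1032132750614494))
home (array([0.62636597, 0.21312946, 0.03900843]), np.float64(1.6177121655560711))
track (array([0.59342651, 0.21732178, 0.00161286]), np.float64(0.8052746927135104))
top track 0.88 [186. 161.] 153 215 136 227
top carriage 0.98 [318. 277.] 290 349 243 308
top carriage 0.78 [183. 187.] 160 207 156 216
top carriage 0.66 [108. 229.] 70 144 196 260
top tote 0.78 [330. 190.] 302 356 164 219
top tote 0.63 [403. 153.] 374 434 125 179
top jar 0.86 [253. 145.] 244 264 132 160
top plane 0.79 [253. 213.] 247 262 192 240
top bottle 0.88 [401. 214.] 387 417 207 228
top sander 0.71 [320. 137.] 302 336 127 146
side track 0.86 [244. 178.] 195 275 154 199
side track 0.31 [292. 185.] 280 299 172 201
side carriage 0.94 [228. 173.] 203 253 132 188
side carriage 0.67 [186. 152.] 163 196 129 175
side carriage 0.65 [220. 267.] 187 256 209 295
side tote 0.71 [297. 233.] 270 323 210 253
side tote 0.65 [378. 264.] 363 394 227 296
side jar 0.55 [289. 186.] 280 298 172 200
side plane 0.76 [240. 208.] 217 261 192 225
side bottle 0.9 [320. 290.] 310 333 260 307
```

View pics/z_top_150.png

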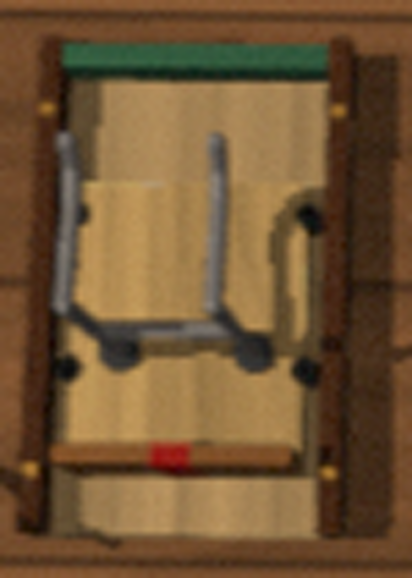

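View pics/z_top_290.png

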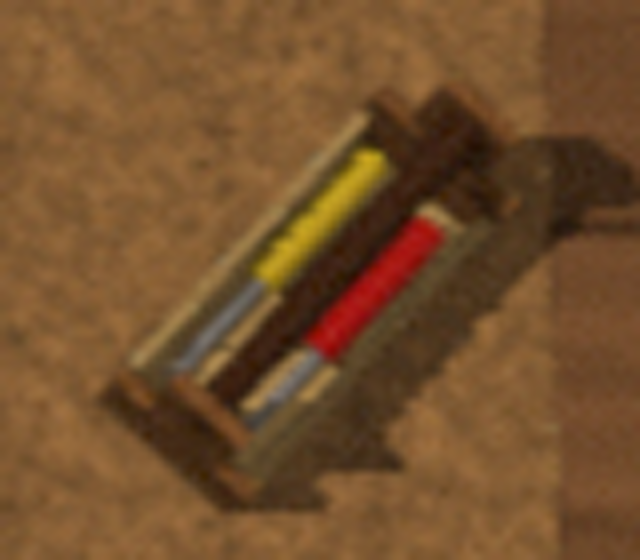

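View pics/z_side_265.png

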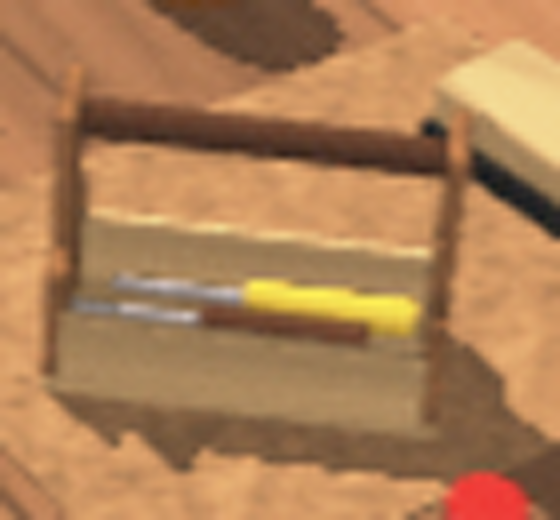

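View pics/z_side_190.png

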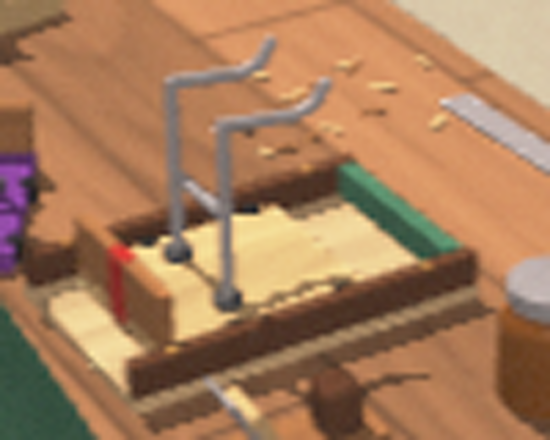

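```bash
cat > fit.py <<'E'
from h import *
D=np.load("cams.npy",allow_pickle=True).item(); C={n:Cam(D[n]) for n in D}
def px(c,o,k): return (np.array(c)+.5)/k-.5+np.array(o)
def solve(obs,x0,z):
    def P(p,q): return Rz(p[2])@np.array(q)/1000+[p[0],p[1],z]
    f=lambda p: np.concatenate([C[c].proj(P(p,q))[0]-u for c,u,q in obs])
    r=least_squares(f,x0,loss="soft_l1"); return r.x,f(r.x).reshape(-1,2)
T=lambda c:px(c,(150,130),5.5); S=lambda c:px(c,(190,125),5.5)
tr=[("top",T((48,38)),(115,91,40)),("top",T((352,38)),(115,-91,40)),("top",T((18,522)),(-175,91,40)),("top",T((342,525)),(-175,-91,40)),
    ("side",S((474,252)),(115,-91,40)),("side",S((130,365)),(-175,-91,40)),("side",S((132,412)),(-175,-91,0)),("side",S((345,160)),(109,77,40)) ]
p,r=solve(tr,[.6,.21,0],0); print("track",p,"\n",np.round(r,1)); track=p
tcar=[("top",T((170,457)),(-105,0,36)),("side",S((122,282)),(-105,0,36)),("top",T((65,138)),(51,38,178)),("top",T((217,138)),(51,-38,178)),("side",S((270,42)),(51,38,178)),("side",S((325,85)),(51,-38,178)),
 ("side",S((178,252)),(-35,38,18)),("side",S((228,300)),(-35,-38,18)),("top",T((120,350)),(-35,38,18)),("top",T((255,350)),(-35,-38,18))]
p,r=solve(tcar,[.56,.21,0],.012); print("carriage",p,"\n",np.round(r,1)); car=p
A=lambda c:px(c,(290,155),8); B=lambda c:px(c,(265,200),8)
to=[("top",A((175,382)),(-18,-80,128)),("top",A((245,440)),(18,-80,128)),("top",A((112,385)),(-35,-80,61)),("top",A((238,492)),(35,-80,61)),
("top",A((468,132)),(0,72,115)),("top",A((235,388)),(0,-72,115)),
("side",B((82,115)),(0,-72,115)),("side",B((447,153)),(0,72,115)),("side",B((45,388)),(35,-80,0)),("side",B((435,428)),(35,80,0))]
p,r=solve(to,[.55,-.23,-2.3],.003); print("tote",p,"\n",np.round(r,1)); tote=p
np.save("poses.npy",{"track":track,"car":car,"tote":tote},allow_pickle=True)
c,s=np.cos(track[2]),np.sin(track[2]); d=car[:2]-track[:2]; print("car in track",c*d[0]+s*d[1],-s*d[0]+c*d[1],car[2]-track[2])
E
python3 fit.py
```

```text
track [0.60382346 0.21771601 0.00234208] 
 [[-0.9 -0.3]
 [ 0.6  0.3]
 [-0.3  2.1]
 [-0.1  2.1]
 [ 0.9 -0.7]
 [ 0.4 -0.1]
 [ 0.6 -0. ]
 [ 1.3 -0.7]]
carriage [ 0.56900719  0.21854537 -0.00323156] 
 [[ 1.2  2.5]
 [-1.1 -0.6]
 [ 0.3 -0.8]
 [-0.2 -0.4]
 [ 0.7 -2.1]
 [ 0.6 -2.5]
 [ 0.  -0.4]
 [-0.1 -0.6]
 [ 0.2  0.4]
 [-0.2  0.7]]
tote [ 0.54344277 -0.23641177 -2.31103577] 
 [[-0.5  0. ]
 [ 0.   1.2]
 [ 0.3 -0.9]
 [ 1.6  1.2]
 [ 0.7 -0.9]
 [-2.2  2.1]
 [ 0.3 -1. ]
 [ 0.4 -0.5]
 [-0.2 -1.1]
 [ 0.4  0.2]]
car in track -0.03481423548727756 0.0009108969729381365 -0.00557364586023314
```

```bash
sed -i 's/^("top",A((468,132)),(0,72,115)),("top",A((235,388)),(0,-72,115)),$/("top",A((468,132)),(0,72,115)),/' fit.py; python3 fit.py | grep tote
cat >> h.py <<'E'
from scipy.spatial.transform import Rotation as Ro
def down(a): return Ro.from_matrix(Rz(a)@np.diag([1,-1,-1.])).as_rotvec()
E
python3 - <<'E'
from cell import *
from h import *
P=np.load("poses.npy",allow_pickle=True).item(); t=P["tote"]; c=P["car"]
for k in(-2,-1,0,1,2):
    a=t[2]+k*np.pi
    b=c[2]+(k+1)*np.pi
    print(k,[None if (j:=ik(p,down(y))) is None else np.round(j,2) for p,y in (((t[0],t[1],.099),a),((t[0],t[1],.30),a),((c[0]+.12,c[1],.30),b),((c[0]+.022,c[1],.16),b),((c[0]-.13,c[1],.06),b))])
E
```

```text
tote [ 0.54296523 -0.23595859 -2.31047067] 
-2 [array([-0.53,  0.52, -0.26,  0.8 , -0.  , -2.94]), array([-0.53,  0.37,  0.05,  1.25, -0.  , -2.94]), array([ 0.21,  0.66,  0.52,  1.43,  0.  , -1.36]), array([ 0.24,  0.52, -0.07,  0.97,  0.  , -1.33]), array([ 0.31,  0.41, -0.57,  0.59,  0.  , -1.26])]
-1 [array([-0.53,  0.52, -0.26,  0.8 , -0.  ,  0.21]), array([-0.53,  0.37,  0.05,  1.25, -0.  ,  0.21]), array([0.21, 0.66, 0.52, 1.43, 0.  , 1.78]), array([ 0.24,  0.52, -0.07,  0.97,  0.  ,  1.81]), array([ 0.31,  0.41, -0.57,  0.59,  0.  ,  1.89])]
0 [array([-0.53,  0.52, -0.26,  0.8 , -0.  , -2.94]), array([-0.53,  0.37,  0.05,  1.25, -0.  , -2.94]), array([ 0.21,  0.66,  0.52,  1.43,  0.  , -1.36]), array([ 0.24,  0.52, -0.07,  0.97,  0.  , -1.33]), array([ 0.31,  0.41, -0.57,  0.59,  0.  , -1.26])]
1 [array([-0.53,  0.52, -0.26,  0.8 ,  0.  ,  0.21]), array([-0.53,  0.37,  0.05,  1.25,  0.  ,  0.21]), array([0.21, 0.66, 0.52, 1.43, 0.  , 1.78]), array([ 0.24,  0.52, -0.07,  0.97,  0.  ,  1.81]), array([ 0.31,  0.41, -0.57,  0.59,  0.  ,  1.89])]
2 [array([-0.53,  0.52, -0.26,  0.8 ,  0.  , -2.94]), array([-0.53,  0.37,  0.05,  1.25,  0.  , -2.94]), array([ 0.21,  0.66,  0.52,  1.43,  0.  , -1.36]), array([ 0.24,  0.52, -0.07,  0.97,  0.  , -1.33]), array([ 0.31,  0.41, -0.57,  0.59,  0.  , -1.26])]
```

Run:
```python
from cell import *
from h import *
P=np.load("poses.npy",allow_pickle=True).item(); t=P["tote"]; a=t[2]-np.pi
p=get_state()["position"]
move_l([p[0],p[1],.33],velocity=.2)
movep([t[0],t[1],.30],down(a))
f=grab_frame("top"); cv2.imwrite("pics/t1.png",cv2.resize(f["img"][130:250,260:420,::-1],None,fx=5,fy=5))
print(move_l([t[0],t[1],.165],velocity=.15,until_force=6))
g=grab_frame("side"); cv2.imwrite("pics/s1.png",cv2.resize(g["img"][150:300,230:390,::-1],None,fx=4,fy=4))
s=get_state();print(s["clock"],s["position"],s["contact_force"])
```

```text
False
6.6917 [ 0.54372817 -0.23635282  0.16616245] [-0.41791857 -0.72658257 -0.19562682]
```

View pics/s1.png

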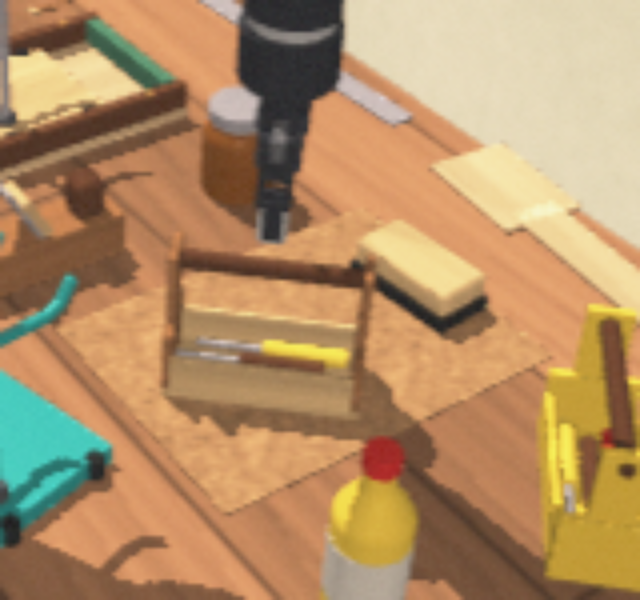

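View pics/t1.png

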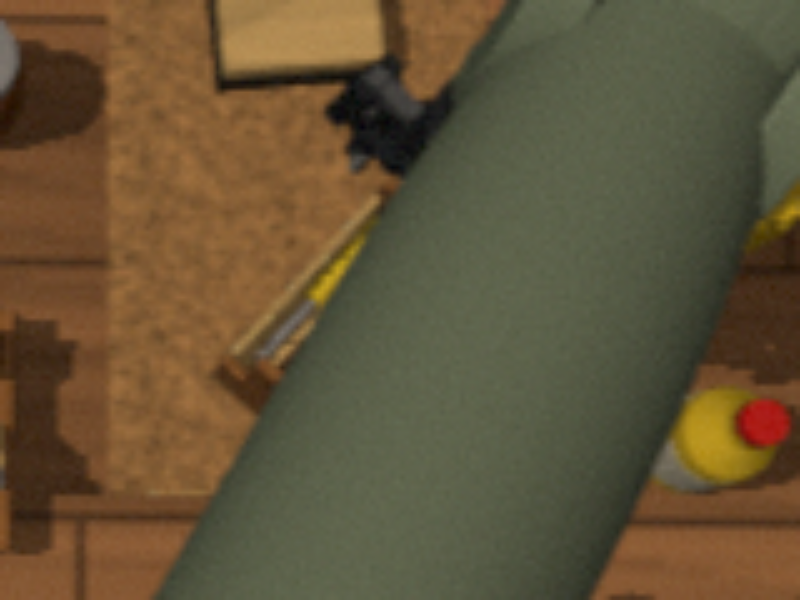

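Run:
```python
from h import *
D=np.load("cams.npy",allow_pickle=True).item(); s=Cam(D["side"]); t=np.load("poses.npy",allow_pickle=True).item()["tote"]
a=t[2]; j=np.array([np.cos(a),np.sin(a),0]); P=np.array([.5437,-.2364,.166])
for z in(.166,.179):
  for k in(-.045,0,.045): print(z,k,(s.proj(P*[1,1,0]+[0,0,z]+k*j)[0]-[230,150])*4+1.5)
print("bar",(s.proj([t[0],t[1],.118])[0]-[230,150])*4+1.5)
```

```text
0.166 -0.045 [282.04324545 181.18705929]
0.166 0 [277.17588306 214.38054194]
0.166 0.045 [272.00476517 249.6455167 ]
0.179 -0.045 [283.21941152 167.71920232]
0.179 0 [278.35844896 200.7032275 ]
0.179 0.045 [273.19224011 235.75849912]
bar [271.84250964 263.49723926]
```

The side view matches my projection: the near finger's tip is at crop (270,240) where I predicted (273,236), and the bar is at (270,265) where I predicted (272,263). I'll grasp.

Run:
```python
from cell import *
from h import *
P=np.load("poses.npy",allow_pickle=True).item(); t=P["tote"]
print(move_l([t[0],t[1],.099],velocity=.08,until_force=8))
grab(70); s=get_state(); print(s["finger_gap"],s["position"],s["contact_force"])
move_l([t[0],t[1],.14],velocity=.06); sleep(.3)
g=grab_frame("side"); cv2.imwrite("pics/s2.png",cv2.resize(g["img"][150:300,230:390,::-1],None,fx=4,fy=4))
s=get_state();print(s["clock"],s["finger_gap"],s["position"],s["contact_force"],s["wrist_torque"])
```

```text
False
0.16130406712262227 [ 0.54279274 -0.23625232  0.0992694 ] [-2.68246303 -0.51303857  3.51330627]
9.5083 0.1626974392886978 [ 0.54284869 -0.23587329  0.13972698] [-0.26711721 -0.08987189 -5.12123321] [0.06741581 0.00789408 0.03718588]
```

View pics/s2.png

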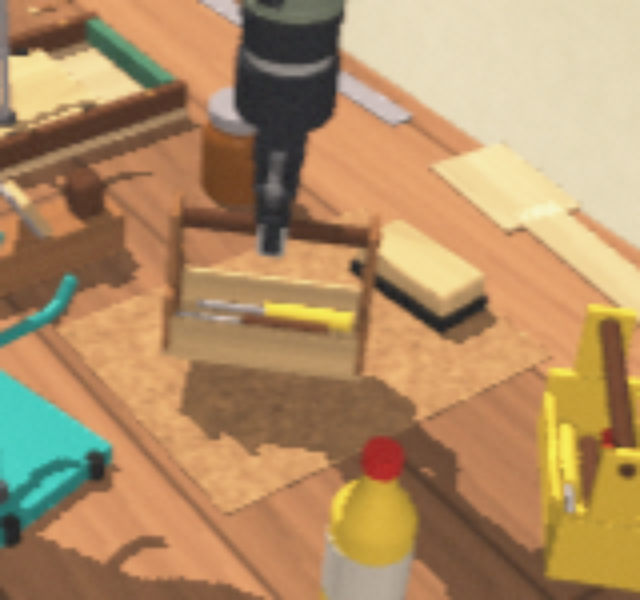

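Run:
```python
from cell import *
from h import *
P=np.load("poses.npy",allow_pickle=True).item(); t=P["tote"]; c=P["car"]
move_l([t[0],t[1],.29],velocity=.12)
X=Rz(c[2])@[.115,0,0]+[c[0],c[1],0]
move_l([X[0],X[1],.29],velocity=.12,rot=down(c[2])); sleep(.2)
move_l([X[0],X[1],.191],velocity=.1); sleep(.4)   # bar at .210
for n,(x0,y0,x1,y1) in (("side",(180,80,330,210)),("top",(120,80,260,220))):
    g=grab_frame(n); cv2.imwrite(f"pics/{n}3.png",cv2.resize(g["img"][y0:y1,x0:x1,::-1],None,fx=4,fy=4))
s=get_state();print(s["clock"],s["finger_gap"],s["position"],s["contact_force"],s["wrist_torque"])
```

```text
16.8667 0.16135790943024148 [0.68399338 0.21818025 0.19103453] [-1.05611566  0.37469461 -5.06335988] [ 0.00892747 -0.05329406 -0.01614078]
```

View pics/side3.png

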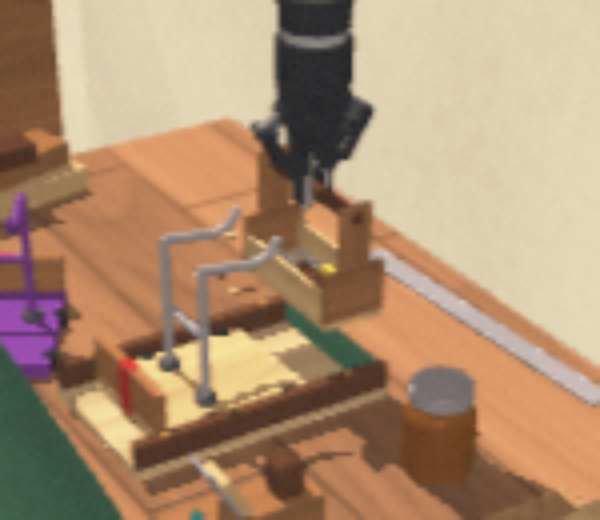

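View pics/top3.png

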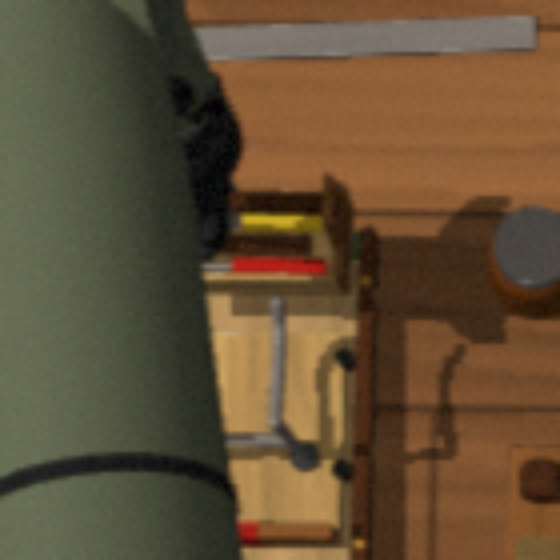

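The tote is upright beyond the tips. In the side crop the tips are at (238,212) and (277,243), and the bar at (315,190) is higher than they are. I'll go in and lower.

Run:
```python
from cell import *
from h import *
P=np.load("poses.npy",allow_pickle=True).item(); c=P["car"]
X=Rz(c[2])@[.021,0,0]+[c[0],c[1],0]
print(move_l([X[0],X[1],.191],velocity=.06,until_force=5)); sleep(.3)
s=get_state();print(s["position"],s["contact_force"])
for n,(x0,y0,x1,y1) in (("side",(180,80,330,210)),):
    g=grab_frame(n); cv2.imwrite(f"pics/{n}4.png",cv2.resize(g["img"][y0:y1,x0:x1,::-1],None,fx=4,fy=4))
```

```text
False
[0.59006725 0.21846071 0.19090818] [ 0.18605008  0.12783221 -5.31374622]
```

View pics/side4.png

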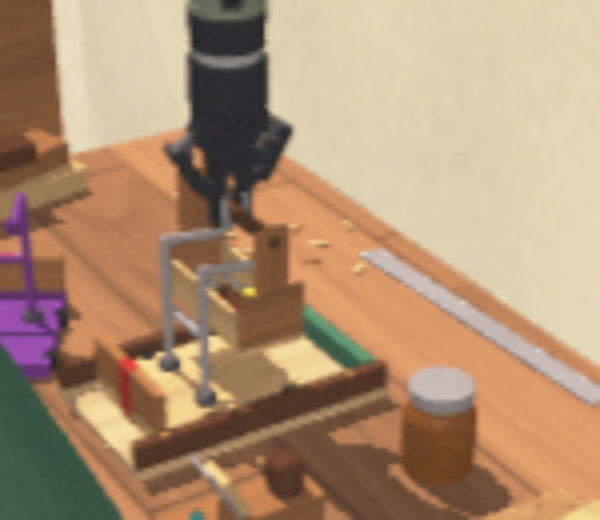

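Run:
```python
from cell import *
from h import *
p=get_state()["position"]
print(move_l([p[0],p[1],.155],velocity=.03,until_force=4)); sleep(.3)
s=get_state();print(s["position"],s["contact_force"],s["wrist_torque"])
for n,(x0,y0,x1,y1) in (("side",(180,80,330,210)),("top",(120,80,260,220))):
    g=grab_frame(n); cv2.imwrite(f"pics/{n}5.png",cv2.resize(g["img"][y0:y1,x0:x1,::-1],None,fx=4,fy=4))
```

```text
True
[0.58982077 0.21846958 0.16118818] [-0.3628692  -1.76980957  6.38659826] [ 0.01139197  0.05116767 -0.03266971]
```

View pics/side5.png

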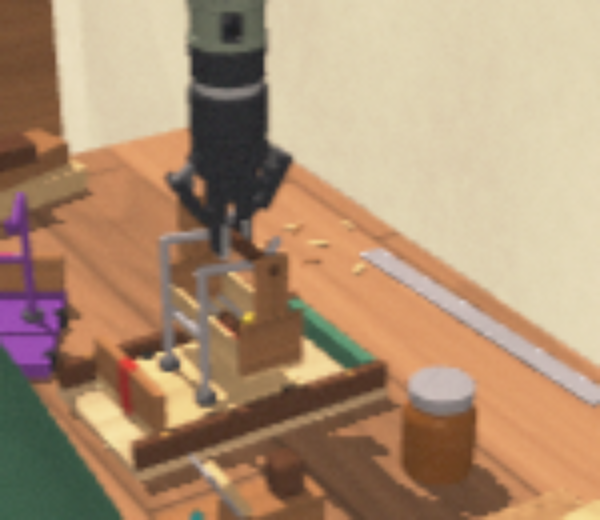

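View pics/top5.png

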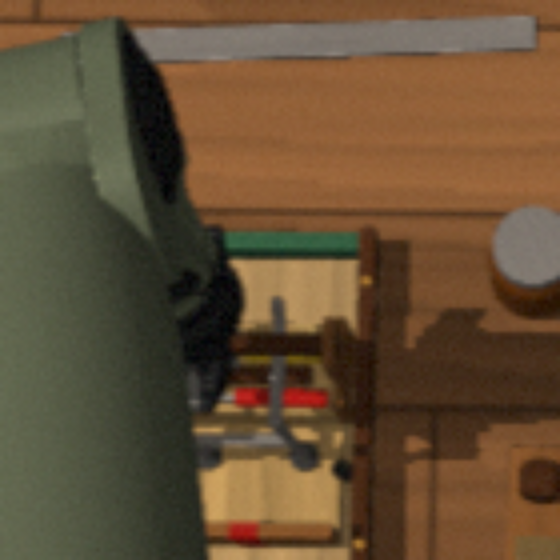

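The bar made contact at the expected height (TCP 0.161), lying across the prongs behind the tips. I'll release.

Run:
```python
from cell import *
from h import *
let_go(); sleep(.4); p=get_state()["position"]; print(get_state()["contact_force"])
print(move_l([p[0],p[1],.30],velocity=.1,until_force=6))
P=np.load("poses.npy",allow_pickle=True).item(); c=P["car"]
movep([.36,c[1],.30],down(0)); sleep(.3)
s=get_state();print(s["clock"],s["position"],s["contact_force"])
for n,(x0,y0,x1,y1) in (("side",(180,110,290,205)),("top",(140,125,230,235))):
    g=grab_frame(n); k=5; cv2.imwrite(f"pics/{n}6.png",cv2.resize(g["img"][y0:y1,x0:x1,::-1],None,fx=k,fy=k,interpolation=cv2.INTER_CUBIC))
    print(n,[(o,[(round(d["score"],2),np.round(d["centre"],1)) for d in tip_of(n,o)[:3]]) for o in("push_mark","tote_bar")])
```

```text
[0.32430025 0.04408515 0.14269618]
False
24.1083 [0.36079107 0.21852612 0.29970161] [-0.44135286  0.02873804  0.87651937]
side [('push_mark', [(0.96, array([197.1, 274.4])), (0.71, array([308.4, 234. ])), (0.64, array([213.2, 174.3]))]), ('tote_bar', [(0.93, array([384.2, 247.8])), (0.77, array([236. , 138.2]))])]
top [('push_mark', [(0.96, array([180.6, 214.7])), (0.66, array([326.7, 302. ]))]), ('tote_bar', [(0.72, array([172. , 167.9])), (0.68, array([409. , 145.9]))])]
```

View pics/side6.png

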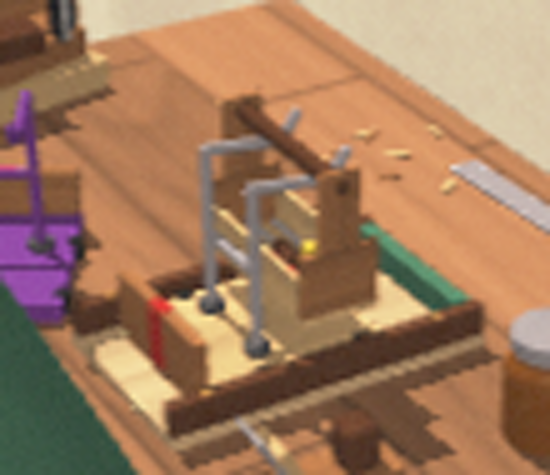

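View pics/top6.png

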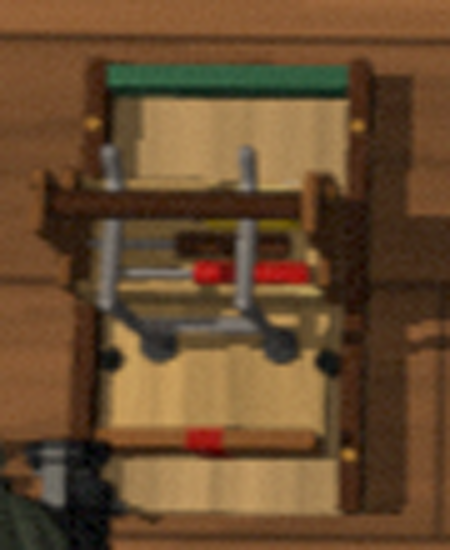

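The tote hangs level on both prongs: the bar lies across them in the top crop at row 205, behind the tip ends. Now I'll push with shut fingers at the mark.

Run:
```python
from cell import *
from h import *
D=np.load("cams.npy",allow_pickle=True).item(); print("mark",Cam(D["top"]).onz((181,213),.048), tri(Cam(D["top"]),(181,213),Cam(D["side"]),(211.5,175)))
grab(30)
y=.2165
q=[ik([.41,y,.036],down(a)) for a in(np.pi/2,-np.pi/2)]; q0=get_state()["q"]
print([np.round(j,2) for j in q]); i=int(np.argmin([abs(j[5]-q0[5]) for j in q])); a=[np.pi/2,-np.pi/2][i]
movep([.40,y,.20],down(a)); move_l([.40,y,.036],velocity=.12); sleep(.2)
s=get_state();print(s["clock"],s["position"],s["contact_force"])
print(move_l([.47,y,.036],velocity=.03,until_force=4))
s=get_state();print(s["clock"],s["position"],s["contact_force"])
for n,(x0,y0,x1,y1) in (("side",(180,110,290,205)),("top",(140,125,230,235))):
    g=grab_frame(n); k=5; cv2.imwrite(f"pics/{n}7.png",cv2.resize(g["img"][y0:y1,x0:x1,::-1],None,fx=k,fy=k,interpolation=cv2.INTER_CUBIC))
```

```text
mark [0.47080853 0.22121526 0.048     ] (array([0.47022421, 0.22200987, 0.04560743]), np.float64(0.2779215776560022))
[array([ 0.33,  0.41, -0.66,  0.5 ,  0.  ,  0.33]), array([ 0.33,  0.41, -0.66,  0.5 ,  0.  , -2.82])]
28.3167 [0.40036926 0.21663414 0.0364405 ] [ 0.44939489  0.24507099 -0.50646211]
True
29.95 [0.45398846 0.21635116 0.03553909] [ 0.37785099  0.93092889 -0.03090628]
```

View pics/side7.png

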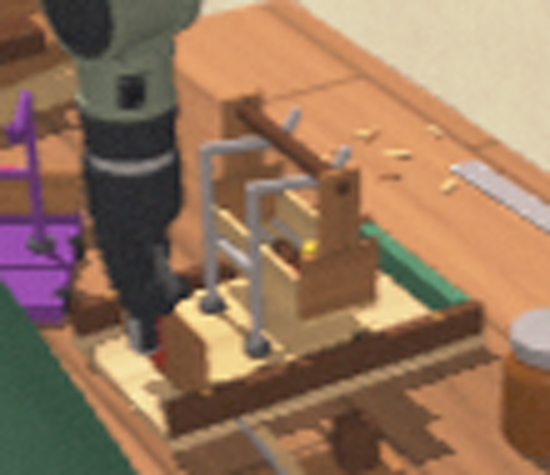

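View pics/top7.png

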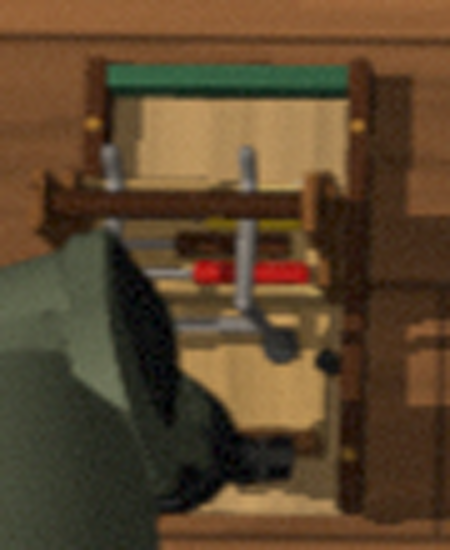

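Run:
```python
from cell import *
from h import *
y=.2190
p=get_state()["position"]
move_l([p[0]-.006,y,.036],velocity=.05); sleep(.2)
print(move_l([.55,y,.036],velocity=.03,until_force=20)); 
s=get_state();print(s["clock"],s["position"],s["contact_force"],s["wrist_torque"])
for n,(x0,y0,x1,y1) in (("side",(180,110,290,205)),("top",(140,125,230,235))):
    g=grab_frame(n); k=5; cv2.imwrite(f"pics/{n}8.png",cv2.resize(g["img"][y0:y1,x0:x1,::-1],None,fx=k,fy=k,interpolation=cv2.INTER_CUBIC))
```

```text
True
31.5333 [0.45368363 0.2187541  0.03489681] [-0.14446296 -0.48009144  0.37339141] [-0.06740973  0.00046937  0.02006553]
```

View pics/side8.png

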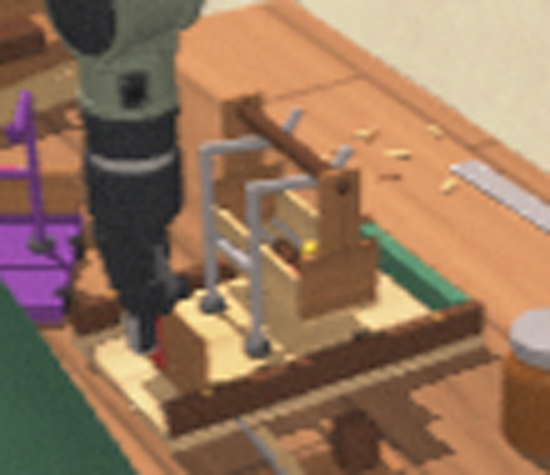

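View pics/top8.png

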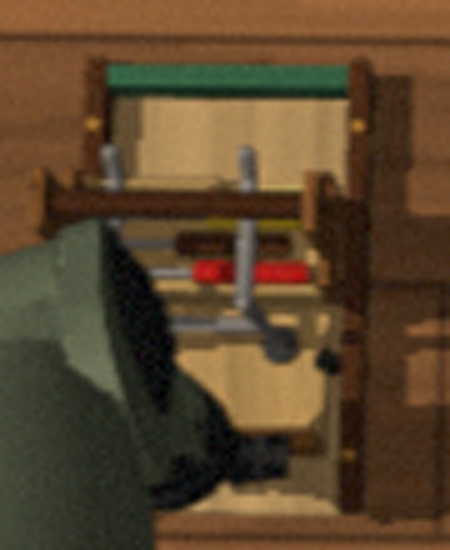

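The stop was a contact spike (the force is back to about zero), so the carriage has barely moved. I'll push again from contact, in short slow legs.

Run:
```python
from cell import *
from h import *
y=.2190
print(move_l([.470,y,.036],velocity=.02,until_force=30)); 
s=get_state();print(s["clock"],s["position"],s["contact_force"],s["wrist_torque"])
g=grab_frame("side"); cv2.imwrite(f"pics/side9.png",cv2.resize(g["img"][110:205,180:290,::-1],None,fx=5,fy=5,interpolation=cv2.INTER_CUBIC))
```

```text
False
32.625 [0.46599545 0.21858987 0.03470926] [-7.03460517  0.10361957  0.38516813] [ 0.05260354  1.21371091 -0.05406642]
```

View pics/side9.png

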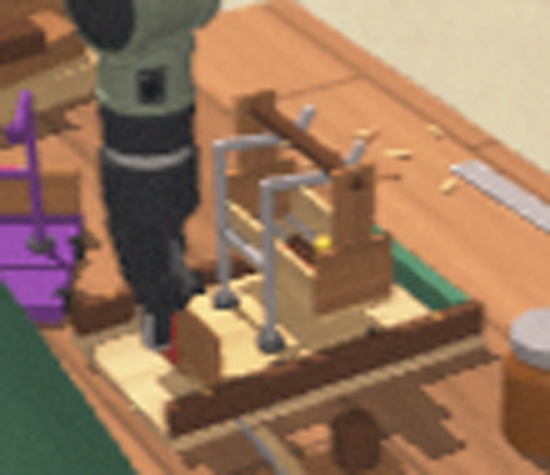

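Run:
```python
from cell import *
from h import *
y=.2190
for x,f in((.490,30),(.510,30),(.545,22)):
    r=move_l([x,y,.036],velocity=.02,until_force=f)
    s=get_state();print(r,s["clock"],s["position"],s["contact_force"],s["wrist_torque"])
    if r: break
for n,(x0,y0,x1,y1) in (("side",(180,110,290,205)),("top",(140,125,230,235))):
    g=grab_frame(n); k=5; cv2.imwrite(f"pics/{n}10.png",cv2.resize(g["img"][y0:y1,x0:x1,::-1],None,fx=k,fy=k,interpolation=cv2.INTER_CUBIC))
```

```text
False 33.825 [0.48509766 0.21858721 0.0347194 ] [-9.58669383 -0.31393082  3.40089541] [0.0316051  1.69140322 0.00434884]
False 34.975 [0.50503081 0.21865123 0.03471286] [-9.85749207 -0.40855634  3.90595975] [ 0.02116924  1.76422434 -0.07429092]
True 35.9583 [0.51757757 0.21844921 0.03414244] [0.08184391 0.22793424 0.68335832] [-0.00525909 -0.06085751  0.00336863]
```

View pics/side10.png

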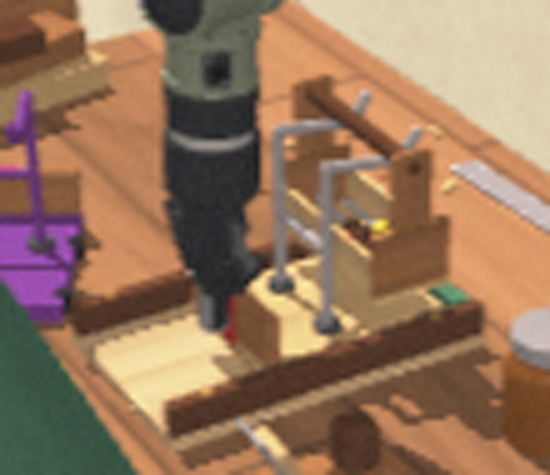

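View pics/top10.png

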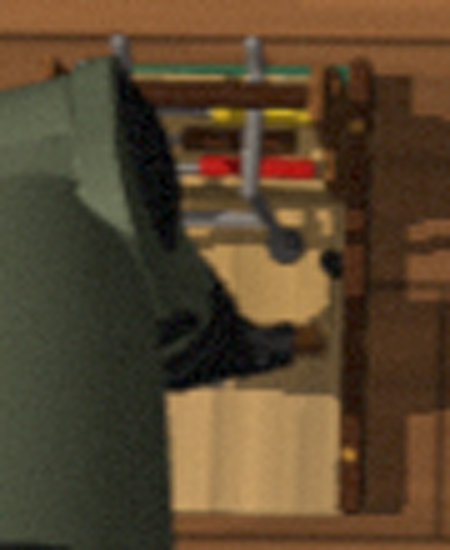

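TCP travel of about 64 mm matches the 65 mm to home. One more gentle press to confirm the stop, then I'll retreat and look.

Run:
```python
from cell import *
from h import *
y=.2190
for i in range(2):
    r=move_l([.530,y,.036],velocity=.015,until_force=22)
    s=get_state();print(r,s["clock"],s["position"],s["contact_force"])
sleep(.3); s=get_state();print(s["position"],s["contact_force"])
move_l([.44,y,.036],velocity=.08); move_l([.40,y,.25],velocity=.15)
movep([.30,.0,.30],down(0)); sleep(.3)
for n,(x0,y0,x1,y1) in (("side",(180,110,290,205)),("top",(140,125,230,235))):
    g=grab_frame(n); k=5; cv2.imwrite(f"pics/{n}11.png",cv2.resize(g["img"][y0:y1,x0:x1,::-1],None,fx=k,fy=k,interpolation=cv2.INTER_CUBIC)); cv2.imwrite(f"pics/{n}full.png",g["img"][:,:,::-1])
    print([np.round(d["centre"]) for d in tip_of(n,"push_mark")],[np.round(d["centre"]) for d in tip_of(n,"tote_bar")])
print(get_state()["clock"])
```

```text
True 36.65 [0.51715561 0.21834569 0.0337384 ] [-0.60826903 -0.21306488  3.82079984]
True 37.2917 [0.5164139  0.21824468 0.03388837] [-2.49904492 -0.11895536  6.29129472]
[0.51638922 0.2182334  0.03389423] [-1.95025688  0.156224    6.23154045]
[array([198., 270.]), array([226., 172.]), array([183., 144.])] [array([388., 247.]), array([252., 137.]), array([333., 222.])]
[array([ 86., 211.]), array([182., 195.]), array([328., 303.])] [array([178., 144.]), array([411., 146.])]
41.875
```

View pics/side11.png

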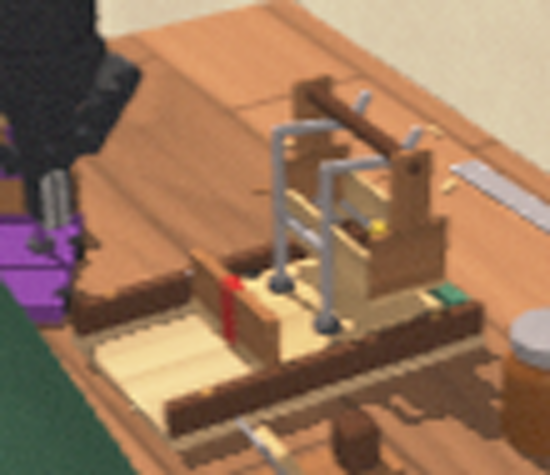

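View pics/top11.png

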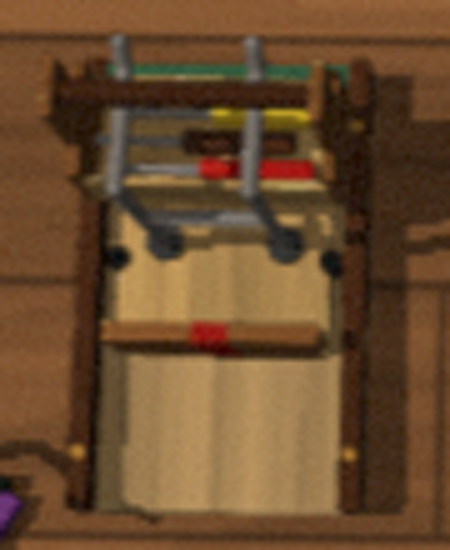

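View pics/sidefull.png

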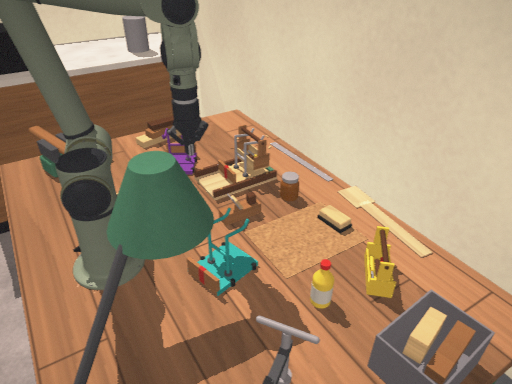

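```bash
cat > fin.py <<'E'
import sys; sys.argv=["x"]
from fit import *
T=lambda c:px(c,(140,125),5); S=lambda c:px(c,(180,110),5)
o=[("side",S((367,97)),(51,38,178)),("side",S((415,133)),(51,-38,178)),("side",S((281,285)),(-35,38,18)),("side",S((327,323)),(-35,-38,18)),("top",T((165,243)),(-35,38,18)),("top",T((285,245)),(-35,-38,18)),("top",T((120,40)),(51,38,178)),("top",T((252,40)),(51,-38,178)),("top",T((209,335)),(-105,0,36)),("side",S((229,315)),(-105,0,36))]
o0=[("side",S((293,115)),(51,38,178)),("side",S((342,153)),(51,-38,178)),("side",S((211,302)),(-35,38,18)),("side",S((257,345)),(-35,-38,18)),("top",T((158,346)),(-35,38,18)),("top",T((280,346)),(-35,-38,18)),("top",T((110,150)),(51,38,178)),("top",T((246,150)),(51,-38,178)),("top",T((205,440)),(-105,0,36)),("side",S((157,333)),(-105,0,36))]
for k in(o0,o):
    p,r=solve(k,[.6,.21,0],.012); d=p[:2]-track[:2]; print("carriage",p,"in track",np.cos(track[2])*d[0]+np.sin(track[2])*d[1])
E
python3 fin.py|tail -2
```

```text
carriage [ 0.56823349  0.21911679 -0.00465543] in track -0.0355865879227865
carriage [ 0.6335182   0.21769296 -0.01555909] in track 0.02969460081776864
```

The image fit puts the carriage at +29.7 mm in the track, where home is 30 mm. The tote hangs level on both prongs. In the full side view the bottle (322,288), jar (290,185), plane (240,208) and sander (334,220) stand where they did. Handing in.

Run:
```python
from cell import *
from h import *
D=np.load("cams.npy",allow_pickle=True).item(); print(tri(Cam(D["top"]),(178,144),Cam(D["side"]),(252,137)))
print(get_state()["clock"]); sign_off()
```

```text
(array([0.65579554, 0.21687135, 0.16701258]), np.float64(0.14023319173674054))
41.875
the job is handed in; nothing more can be done
```

I hung the wooden tote by its bar on both prongs of the carriage's hook and let go. I then pushed the carriage at the red mark until it reached the green stop, and handed in at 41.9 s.

**Carriage:** the image fit puts it at +29.7 mm along the track, where fully home is 30 mm. It moved about 65 mm, which agrees with the arm's travel. The fit also showed it turned about 0.018 rad from the track, which is within what my pixel picks can resolve.

**Tote:** it looks level in both cameras. Triangulating the bar's middle gave 22 mm along the carriage, which is the saddle. Sideways it was within about 1 mm. Its height came out at 155 mm above the carriage's underside, below the 160 mm limit and 13 mm below the saddle. I put that down to the detector's pixel error. When I lowered the tote, the bar made contact at exactly the saddle's height.

**Other things:** the bottle, jar, plane and sanding block look unmoved in the side view, judged by eye only.

**Pushing:** the first push stopped on a contact spike, so I finished in short slow legs. The last of these stopped on the 22 N rise expected at the green stop. Two more presses after that also stopped on force, but may have been contact spikes too, so I relied on the image fit for the final position.

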